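# Load the two-tier paint rack

## Robot

A 6-joint arm with a two-finger parallel gripper is mounted at the origin on a cart in front of the work surface, level with it; the furniture and walls round the work are solid. World frame = base frame: x ahead of the robot, y to its left, z up, the work surface at z = 0. Lengths are in m, angles in rad, forces in N, time in s.
With the tool pointing down it reaches from about 0.3 to 0.875 m from the base axis. Payload 6.4 kg.
Tool frame: the origin (TCP) lies at the very end of the fingers, on their centre line; the grasp point (between the pads) lies 19 mm behind it; z points along the fingers, y is the line along which they close (so a half turn about z gives the same grasp; the last joint's range is limited). The gripper opens to 85 mm and grips with 20 to 120 N. Pads are 22 mm wide; open, the fingers measure 114 mm over their backs; the gripper's body (76 mm by 85 mm) begins 54 mm behind the grasp point. The pads swing forward as they close: fully open they stand 13 mm farther back than shut.
Start: joints at [1.114, 0.181, 1.607, -0, 1.354, -0.206], TCP at [0.143, 0.557, 0.195] pointing down, gripper open.
Joint ranges: [-2.99, 2.99], [-0.89, 2.07], [0.3, 2.58], [-1.14, 4.28], [0, 2.63], [-3.12, 3.12]. Speed limits (rad/s): [2.57, 2.57, 3.01, 3.14, 3.14, 3.14].

## Interface

Orientations are given as a unit quaternion [w, x, y, z].
In Python, from bench import ctrl gives the robot as it stands.
- The arm moves only by the shell command python3 jog.py 'ROWS'. ROWS is a JSON list of rows, 1 to 10 of them, each of 7 numbers: dx, dy, dz in m, then a rotation vector rx, ry, rz in rad, then the opening from 0.0 (shut) to 1.0 (fully open); each row is the pose to reach, as a shift and turn from the pose commanded when the command began, along the tool's axes at that moment; what a row does not reach only later rows make up. A row lasts 1/8 s, in which the tool goes at most 0.0625 m and 0.188 rad, less where a joint would pass 70% of its speed; a pose out of reach is approached as far as the arm can. The fingers move at their own pace and stop on an object; the grip force is fixed at half the most. Time passes only in rows, so rows that do not move let the fingers close. It prints the time, the measured TCP pose, the force, the opening and the grip force at its end.
- ctrl.get_obs(): the state, without advancing time (a new reading comes with each control period).
- ctrl.camera(name): name is "scene" or "top" or "wrist"; returns the picture (384x512x3 uint8, blue, green, red); there is no depth.
- ctrl.camera_params(name): a dict with "fovy" (degrees; the focal length in pixels is half the picture's height over the tangent of half this angle, whatever the lens; pixels are square), "cx", "cy" (the principal point, pixels), "dist" ([k1, k2, p1, p2, k3] as OpenCV has them; the pictures are not rectified), "view" (4x4, takes a point from world to camera coordinates). Camera axes: x right, y up, looking along -z (the intrinsics and any distortion apply to the point x, -y, -z); pixel columns grow to the right and rows downward; lengths in m; the calibration is good to about 2 mm. A picture is of the moment at which its call begins: read the wrist's pose just before it. camera_params takes no time and is no camera call; for the wrist camera it gives the pose at the moment of the call.
- ctrl.hand_in(): hands the job in; it is judged then, once.
The state is a dict: "time_s": time; "q": joint angles; "dq": joint speeds; "joint_efforts": joint torques, N m; "eef_pos": TCP position; "eef_rot": TCP orientation; "wrist_force": force on the tool from outside, world axes, zero at the start; "torque": the same for the moment, N m; "opening": opening from 0.0 (shut) to 1.0 (fully open); "grasp_force": force on a finger pad.
Only numpy, scipy, OpenCV 4.12 (cv2) and the standard library are available. Lean on these libraries where they do the work, as an engineer would, in place of code of your own. Each camera call takes 0.05 s, during which the arm holds its last target. There are 200 camera calls.

## Task

Put the paints away in the two-tier rack, bottom up. Stand the red and the blue jar in the foot board, each in the pocket marked with its own colour; then stack the second tier over them, either way round, with both legs fully down in the slots of the foot board; last stand the yellow and the white jar in the pockets of the tier marked with their colours.

Things in the scene. Friction and masses are not known exactly. Their poses are not given: they have to be found in the camera images.
- red_paint: Hobby paint jar of red paint, upright, 36 mm across and 55 mm tall, white screw lid (the top 15 mm) with a dab of red on it. Origin: centre of its underside; z up along the jar. Grip it round, from above in any direction, at about 38 mm above its underside (28 to 45 mm).
- blue_paint: The same jar with blue paint, a dab of blue on its white lid. Origin and axes as for the red one.
- yellow_paint: The same jar with yellow paint, a dab of yellow on its white lid. Origin and axes as for the red one.
- white_paint: The same jar with white paint, its white lid plain. Origin and axes as for the red one.
- rack_foot: Foot board of the rack, brown wood, fixed: 172 (its x) by 66 (y) by 18 mm thick. Origin: centre of its underside, z up. Two round pockets 46 mm across, 8 mm deep (floors 10 mm above the origin) at x = -32 and +32 mm, with coloured floors; at x = -70 and +70 mm two slots 18 (x) by 48 mm (y), 8 mm deep. Fingers closing along its y clear the neighbouring jar.
- red_mark: Red painted floor of one pocket of the foot board, a disc 41 mm across. Origin: the disc's centre, on the pocket's floor. Which of the two pockets is red changes from start to start.
- blue_mark: Blue painted floor of the other pocket of the foot board. Origin as for the red one.
- rack_tier: Second tier, a loose brown wooden bridge, 85 mm tall: board 158 (its x) by 58 (y) by 13 mm, two pockets 46 mm across and 6 mm deep in its top, legs 12 (x) by 40 mm (y) at x = -70 and +70 mm, round-footed. Origin: at foot level under the centre, z up. Grip across its y at mid-board, 78 mm above the feet. Stacked: origin 10 mm above the foot board's, board 17 mm above the lower lids.
- yellow_pocket (a point): Centre of the yellow floor of one pocket of the tier, 79 mm above the tier's feet, at x = -32 mm in the tier's frame.
- white_pocket (a point): Centre of the white floor of the other pocket of the tier, 79 mm above the tier's feet, at x = +32 mm in the tier's frame.

How it is judged:
By the outcome, as a careful person would: the job done as asked, in the order asked, and still so for the second after the job is handed in, with the robot touching nothing.
It also fails if it takes over 125 s, if anything falls off the work surface, if the arm or the gripper's body presses on something with over 40 N, if the wrist force passes 120 N, or if a joint passes its speed limit or range.

## Working session

There is one attempt and no reset: what is moved stays moved. The work goes in short steps, Python scripts to look and compute and a shell command to move; the robot and the scene stay as the last step left them, time stands still between calls to the robot, and variables do not carry over. Pictures are saved under pics/ and viewed, at most 14 in all, crops included, and the job is handed in when it is done.

```bash
ls; mkdir -p pics; cat > h.py <<'E'
import numpy as np, cv2
from bench import ctrl
def params(n):
    p=ctrl.camera_params(n); f=192/np.tan(np.radians(p["fovy"])/2)
    K=np.array([[f,0,p["cx"]],[0,f,p["cy"]],[0,0,1.]])
    return K,np.array(p["dist"],float),np.array(p["view"])
def ray(P,uv,z):
    K,D,V=P
    n=cv2.undistortPoints(np.array(uv,float).reshape(-1,1,2),K,D).reshape(-1,2)
    d=np.c_[n[:,0],-n[:,1],-np.ones(len(n))]@V[:3,:3]
    c=-V[:3,:3].T@V[:3,3]
    return c+d*((z-c[2])/d[:,2])[:,None]
def proj(P,X):
    K,D,V=P; X=np.atleast_2d(X)
    c=X@V[:3,:3].T+V[:3,3]; c=c*[1,-1,-1]
    return cv2.projectPoints(c,np.zeros(3),np.zeros(3),K,D)[0].reshape(-1,2)
E
python3 - <<'E'
from h import *
for n in ("top","scene"):
    im=ctrl.camera(n); cv2.imwrite(f"pics/{n}0.png",im); P=params(n); print(n,P[0].round(1).tolist(),P[1],(-P[2][:3,:3].T@P[2][:3,3]).round(3))
o=ctrl.get_obs(); print({k:np.round(v,3).tolist() for k,v in o.items()})
E
```

```text
bench.py
jog.py
pics
top [[489.1, 0.0, 252.1], [0.0, 489.1, 187.8], [0.0, 0.0, 1.0]] [-0.10746874  0.          0.          0.          0.        ] [0.228 0.12  1.382]
scene [[353.6, 0.0, 258.3], [0.0, 353.6, 191.3], [0.0, 0.0, 1.0]] [0.02890743 0.         0.         0.         0.        ] [-0.068 -0.226  0.826]
{'time_s': 0.1, 'q': [1.114, 0.181, 1.608, 0.0, 1.354, -0.206], 'dq': [0.0, -0.001, -0.003, 0.0, -0.001, -0.0], 'joint_efforts': [0.0, -44.588, -35.224, -0.0, 0.004, 0.0], 'eef_pos': [0.142, 0.557, 0.194], 'eef_rot': [-0.0, 0.125, 0.992, -0.001], 'wrist_force': [-1.082, -0.055, -0.327], 'torque': [0.026, 0.013, -0.004], 'grasp_force': 0.0, 'opening': 0.999}
```

View pics/top0.png

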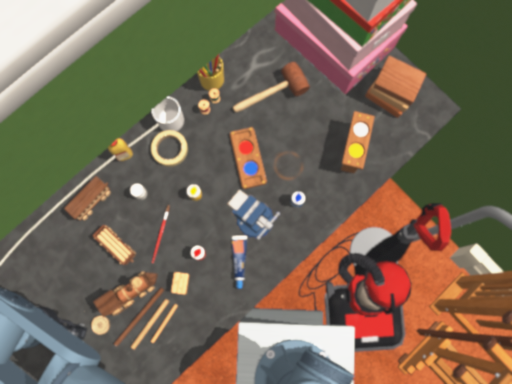

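View pics/scene0.png

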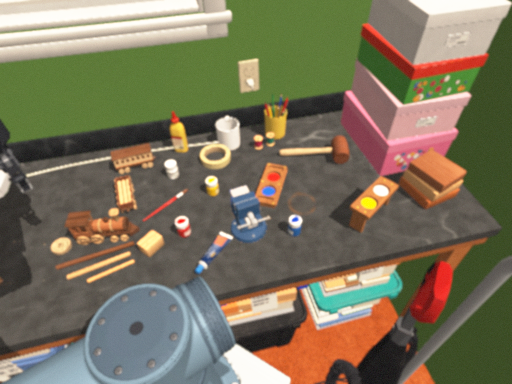

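Top view: white jar (138,191), yellow (194,191), red (197,252), blue (298,198). The foot board is at (248,157), with red at (246,147) and blue at (251,168). The tier is at (358,140), with white at (361,130) and yellow at (356,151). A blue vise stands beside the foot board at (255,213).

```bash
cat > m.py <<'E'
from h import *
def blob(im,uv,r,kind,amin=4):
    u,v=map(int,uv); hsv=cv2.cvtColor(im,cv2.COLOR_BGR2HSV).astype(int); h,s,V=[hsv[...,i] for i in range(3)]
    m={'red':((h<6)|(h>172))&(s>170)&(V>110),'blue':(h>105)&(h<125)&(s>140)&(V>90),
       'yellow':(h>22)&(h<35)&(s>120)&(V>120),'white':(s<45)&(V>165),'wood':(h>4)&(h<20)&(s>90)&(V>50),
       'jarwhite':(V>125)&(s<60)}[kind]
    w=np.zeros(m.shape,bool); w[max(0,v-r):v+r+1,max(0,u-r):u+r+1]=1
    n,l,st,c=cv2.connectedComponentsWithStats((m&w).astype(np.uint8))
    if n<2: return None
    i=1+np.argmax(st[1:,4]); return c[i],st[i]
E
python3 - <<'E'
from m import *
im={n:cv2.imread(f"pics/{n}0.png") for n in("top","scene")}; P={n:params(n) for n in im}
L=[('red','red',(197,252),(182,220),.055,9),('blue','blue',(298,198),(295,217),.055,9),('yellow','yellow',(194,191),(211,180),.055,9),
('whiteL','white',(138,191),(171,163),.055,13),('redL','white',(197,252),(182,220),.055,13),('blueL','white',(298,198),(295,217),.055,13),('yelL','white',(194,191),(211,180),.055,13),
('redmark','red',(246,147),(275,177),.010,14),('bluemark','blue',(251,168),(268,191),.010,13),
('wp','white',(361,130),(381,190),.079,14),('yp','yellow',(356,151),(369,204),.079,14)]
for n,k,a,b,z,r in L:
    for c,uv in(("top",a),("scene",b)):
        q=blob(im[c],uv,r,k)
        if q is None: print(n,c,None);continue
        print(n,c,q[0].round(1),q[1].tolist(),ray(P[c],q[0],z)[0].round(4))
E
python3 - <<'E'
import cv2,numpy as np
a=cv2.imread("pics/top0.png"); b=cv2.imread("pics/scene0.png")
A=cv2.resize(a[110:230,215:335],(390,390),interpolation=3);B=cv2.resize(b[150:250,220:320],(390,390),interpolation=3)
cv2.imwrite("pics/crop0.png",np.hstack([A,B]))
E
```

```text
red top [197.  252.2] [195, 250, 5, 6, 20] [0.3338 0.278  0.055 ]
red scene [180.3 220.8] [178, 220, 6, 3, 12] [0.3317 0.2777 0.055 ]
blue top [297.9 197.3] [296, 195, 5, 6, 18] [0.4965 0.0086 0.055 ]
blue scene [294.8 219.1] [293, 218, 5, 3, 12] [0.4949 0.0072 0.055 ]
yellow top [193.  190.3] [191, 187, 5, 7, 30] [0.5044 0.3    0.055 ]
yellow scene [210.9 179.7] [209, 178, 5, 4, 14] [0.5029 0.298  0.055 ]
whiteL top [137.8 190.4] [130, 183, 17, 15, 189] [0.4975 0.4548 0.055 ]
whiteL scene [171.5 166.6] [164, 159, 15, 18, 157] [0.4878 0.4411 0.055 ]
redL top [197.3 251.4] [191, 245, 14, 15, 98] [0.3357 0.2772 0.055 ]
redL scene [182.4 222. ] [175, 216, 14, 12, 77] [0.331  0.2699 0.055 ]
blueL top [298.3 197.7] [292, 191, 14, 14, 110] [0.4956 0.0073 0.055 ]
blueL scene [295.2 220.8] [288, 214, 15, 14, 121] [0.4899 0.0036 0.055 ]
yelL top [192.9 189.7] [187, 184, 13, 13, 85] [0.5059 0.3003 0.055 ]
yelL scene [211.3 181.8] [206, 177, 11, 9, 47] [0.4963 0.2919 0.055 ]
redmark top [245.6 147.1] [239, 141, 14, 13, 141] [0.6491 0.1609 0.01  ]
redmark scene [273.4 176.5] [268, 173, 12, 8, 72] [0.6499 0.1603 0.01  ]
bluemark top [250.5 167.8] [245, 162, 12, 12, 112] [0.5871 0.1438 0.01  ]
bluemark scene [268.  190.9] [263, 188, 11, 7, 61] [0.5857 0.1439 0.01  ]
wp top [360.4 129.2] [354, 123, 14, 14, 153] [ 0.6945 -0.1618  0.079 ]
wp scene [380.4 190.1] [374, 185, 14, 11, 118] [ 0.6927 -0.1631  0.079 ]
yp top [355.5 150.3] [349, 144, 14, 14, 162] [ 0.6318 -0.1474  0.079 ]
yp scene [368.1 202.8] [361, 197, 15, 12, 142] [ 0.6296 -0.1488  0.079 ]
```

View pics/crop0.png

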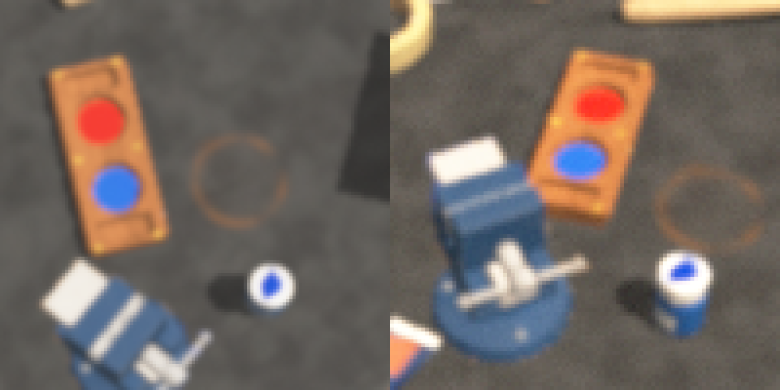

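The crop shows red at the far pocket and blue at the near one, clear of the vise. The two views agree to about 2 mm, and the pocket spacing comes out at 64 mm as it should. I'll check the vise's height and the neighbours' clearance.

```bash
cat > go.py <<'E'
# usage: python3 go.py x y z yaw [x y z yaw ...] : each waypoint as shift/turn from the present pose along tool axes
import sys
from h import *
from scipy.spatial.transform import Rotation as R
o=ctrl.get_obs(); w,x,y,z=o["eef_rot"]; r0=R.from_quat([x,y,z,w]); p=np.array(o["eef_pos"])
def down(yaw):
    ty=np.array([np.cos(yaw),np.sin(yaw),0]); tz=np.array([0,0,-1.]); return R.from_matrix(np.c_[np.cross(ty,tz),ty,tz])
m=r0.as_matrix(); print("now",p.round(4),"yaw %.3f tilt %.4f"%(np.arctan2(m[1,1],m[0,1]),np.arccos(-m[2,2])),"open %.3f grip %.1f t %.2f"%(o["opening"],o["grasp_force"],o["time_s"]),"F",np.round(o["wrist_force"],1))
a=list(map(float,sys.argv[1:]))
for i in range(0,len(a),4):
    d=r0.inv().apply(np.array(a[i:i+3])-p); t=(r0.inv()*down(a[i+3])).as_rotvec()
    print(np.r_[d,t].round(4).tolist(), "dist %.3f rot %.2f rows>=%.1f"%(np.linalg.norm(d),np.linalg.norm(t),max(np.linalg.norm(d)/.0625,np.linalg.norm(t)/.188)))
E
python3 - <<'E'
from h import *
Pt,Ps=params("top"),params("scene")
def tri(a,b):
    zs=np.linspace(0,.3,301); e=[np.linalg.norm(ray(Pt,a,z)[0]-ray(Ps,b,z)[0]) for z in zs]; i=int(np.argmin(e)); return ray(Pt,a,zs[i])[0].round(3),round(e[i],4)
print("vise corner",tri((239.6,190.6),(247.4,186)),tri((248.2,195.5),(249,193)))
for n,uv in dict(block=(180,283),tube=(240,262),bottle=(120,148),mug=(168,112),tape=(168,148),brush=(160,235),box=(349,88),wagon=(88,198)).items(): print(n,ray(Pt,uv,.02)[0].round(3))
E
python3 go.py .334 .278 .15 1.835 .334 .278 .019 1.835
```

```text
vise corner (array([0.5  , 0.169, 0.096]), np.float64(0.0055)) (array([0.488, 0.145, 0.093]), np.float64(0.0041))
block [0.25  0.324 0.02 ]
tube [0.315 0.161 0.02 ]
bottle [0.629 0.528 0.02 ]
mug [0.746 0.396 0.02 ]
tape [0.634 0.387 0.02 ]
brush [0.38  0.389 0.02 ]
box [ 0.845 -0.142  0.02 ]
wagon [0.476 0.607 0.02 ]
now [0.1424 0.5565 0.1939] yaw 1.320 tilt 0.0016 open 0.999 grip 0.0 t 0.10 F [-1.1 -0.1 -0.3]
[-0.2547, -0.2222, 0.0441, -0.0014, -0.0007, -0.515] dist 0.341 rot 0.52 rows>=5.5
[-0.2547, -0.222, 0.1751, -0.0014, -0.0007, -0.515] dist 0.381 rot 0.52 rows>=6.1
```

```bash
python3 jog.py '[[-0.2547,-0.2222,0.0441,0,0,-0.515,0.8],[-0.2547,-0.2222,0.0441,0,0,-0.515,0.8],[-0.2547,-0.2222,0.0441,0,0,-0.515,0.8],[-0.2547,-0.2222,0.0441,0,0,-0.515,0.8],[-0.2547,-0.2222,0.0441,0,0,-0.515,0.8],[-0.2547,-0.2222,0.0441,0,0,-0.515,0.8],[-0.2547,-0.2222,0.0441,0,0,-0.515,0.8],[-0.2547,-0.2222,0.0441,0,0,-0.515,0.8]]'
python3 go.py .334 .278 .018 1.835
python3 - <<'E'
from h import *
im=ctrl.camera("wrist"); cv2.imwrite("pics/w1.png",im); P=params("wrist"); print(P[0].round(1).tolist(),P[1],(-P[2][:3,:3].T@P[2][:3,3]).round(3)); print(proj(P,[.334,.278,.055]).round(1))
E
```

```text
time_s: 1.1
eef_pos: [0.334, 0.2788, 0.1505]
eef_rot: [-0.0, -0.131, 0.991, 0.0]
wrist_force: [1.2, 0.8, 0.5]
opening: 0.798
grasp_force: 0.0
now [0.334  0.2788 0.1505] yaw 1.834 tilt 0.0006 open 0.798 grip 0.0 t 1.10 F [1.2 0.8 0.5]
[0.0001, -0.0009, 0.1325, 0.0004, -0.0005, -0.0007] dist 0.133 rot 0.00 rows>=2.1
[[311.2, 0.0, 257.1], [0.0, 311.2, 196.2], [0.0, 0.0, 1.0]] [0.02513407 0.         0.         0.         0.        ] [0.254 0.256 0.33 ]
[[256.6 184.9]]
```

View pics/w1.png

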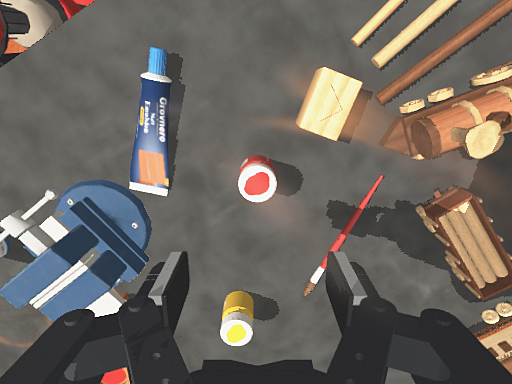

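The wrist view shows the red dab at (258,183), against a predicted (256.6,184.9). That is within 2 mm, and the space around the fingers is free, so I'll descend, grip and lift.

```bash
python3 jog.py '[[0,-0.001,0.06,0,0,0,0.8],[0,-0.001,0.11,0,0,0,0.8],[0,-0.001,0.1325,0,0,0,0.8],[0,-0.001,0.1325,0,0,0,0.8],[0,-0.001,0.1325,0,0,0,0],[0,-0.001,0.1325,0,0,0,0],[0,-0.001,0.1325,0,0,0,0],[0,-0.001,0.1325,0,0,0,0]]'
python3 go.py .334 .278 .2 1.835 .649 .1605 .2 1.835 .649 .1605 .03 1.835
```

```text
time_s: 2.15
eef_pos: [0.335, 0.2778, 0.0187]
eef_rot: [0.001, -0.132, 0.991, 0.0]
wrist_force: [-0.7, -0.8, -0.3]
opening: -0.003
grasp_force: 0.0
now [0.335  0.2778 0.0187] yaw 1.835 tilt 0.0012 open -0.003 grip 0.0 t 2.15 F [-0.7 -0.8 -0.3]
[0.0007, 0.0005, -0.1813, 0.0002, 0.0011, -0.0001] dist 0.181 rot 0.00 rows>=2.9
[-0.2727, -0.1952, -0.1811, 0.0002, 0.0011, -0.0001] dist 0.381 rot 0.00 rows>=6.1
[-0.2725, -0.1952, -0.0111, 0.0002, 0.0011, -0.0001] dist 0.335 rot 0.00 rows>=5.4
```

The fingers shut completely without a grip, so I'll look before moving.

```bash
python3 - <<'E'
from h import *
w=ctrl.camera("wrist"); s=ctrl.camera("scene"); t=ctrl.camera("top")
A=cv2.resize(w,(400,300)); B=cv2.resize(s[150:300,100:300],(400,300),interpolation=3)
C=cv2.resize(t[190:310,130:290],(400,300),interpolation=3)
cv2.imwrite("pics/miss.png",np.vstack([np.hstack([A,B]),np.hstack([C,C*0])]))
for n in("scene","top"): print(n,proj(params(n),[.335,.278,.019]))
E
```

```text
scene [[183.24256789 227.69988279]]
top [[198.45812411 252.8190858 ]]
```

View pics/miss.png

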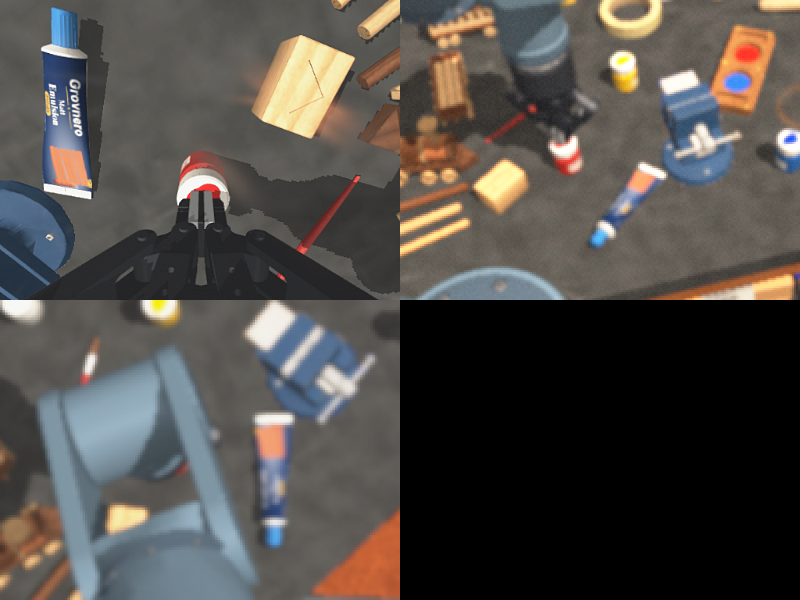

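```bash
python3 - <<'E'
from h import *
w=ctrl.camera("wrist"); s=ctrl.camera("scene")
A=cv2.resize(w[180:330,180:330],(400,400),interpolation=3); B=cv2.resize(s[180:250,145:215],(400,400),interpolation=3)
cv2.imwrite("pics/miss2.png",np.hstack([A,B]))
P=params("wrist"); o=ctrl.get_obs()
print("tcp in wrist",proj(P,o["eef_pos"]),"tip+.036",proj(P,np.array(o["eef_pos"])+[0,0,.036]))
E
```

```text
tcp in wrist [[258.49690096 228.8495259 ]] tip+.036 [[258.82527306 258.05108665]]
```

View pics/miss2.png

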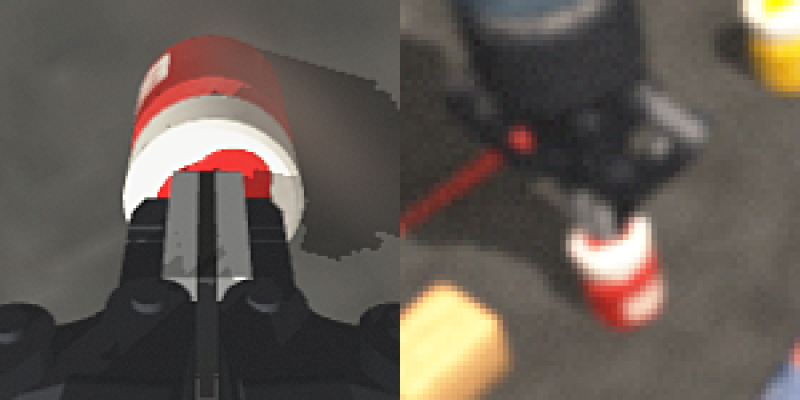

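The closed fingers seem to run into the lid at its top plane with no contact force. I'll lift straight up while they are still shut, then re-measure the jar.

```bash
python3 jog.py '[[0,0,-0.02,0,0,0,0],[0,0,-0.06,0,0,0,0],[0,0,-0.12,0,0,0,0],[0,0,-0.1325,0,0,0,0.8],[0,0,-0.1325,0,0,0,0.8],[0,0,-0.1325,0,0,0,0.8]]'
python3 - <<'E'
from m import *
P=params("wrist"); im=ctrl.camera("wrist"); uv=proj(P,[.334,.278,.055])[0]; print(uv)
for k in("red","white"):
    q=blob(im,uv,28,k); print(k,q[0].round(1),q[1].tolist(),ray(P,q[0],.055)[0].round(4),ray(P,q[0],.02)[0].round(4))
o=ctrl.get_obs(); print(o["eef_pos"],o["opening"])
s=ctrl.camera("scene"); B=cv2.resize(s[180:250,145:215],(400,400),interpolation=3);A=cv2.resize(im[100:250,180:330],(400,400),interpolation=3)
cv2.imwrite("pics/miss3.png",np.hstack([A,B]))
E
```

```text
time_s: 3.15
eef_pos: [0.3333, 0.277, 0.1487]
eef_rot: [-0.002, -0.132, 0.991, -0.0]
wrist_force: [-0.1, -0.0, 0.2]
opening: 0.636
grasp_force: 0.0
[258.91055694 186.95208136]
red [267.1 177.3] [262, 174, 9, 9, 25] [0.3232 0.2827 0.055 ] [0.3321 0.2864 0.02  ]
white [258.5 184.3] [240, 165, 39, 40, 705] [0.3317 0.2769 0.055 ] [0.3416 0.2798 0.02  ]
[0.3331828  0.27696037 0.14858857] 0.725473013383746
```

View pics/miss3.png

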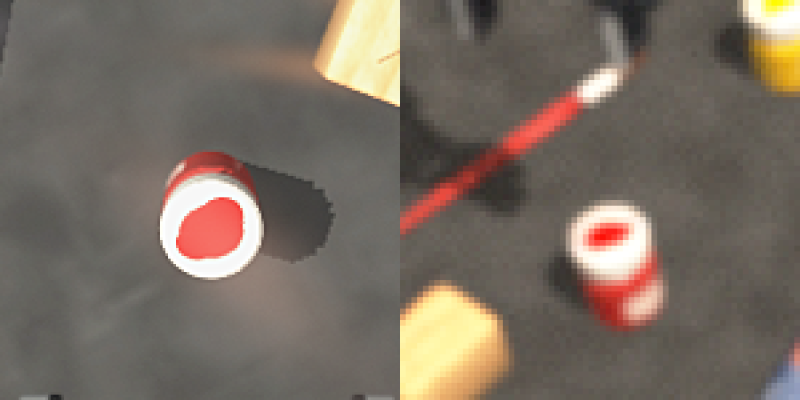

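The jar has not moved, with the lid at (258,184) as before. So the real fingertips may end above the reported TCP. I'll shut the fingers in free air and triangulate the tip.

```bash
python3 jog.py '[[0,0,0,0,0,0,0],[0,0,0,0,0,0,0],[0,0,0,0,0,0,0],[0,0,0,0,0,0,0]]'
python3 - <<'E'
from m import *
P=params("wrist"); im=ctrl.camera("wrist"); o=ctrl.get_obs(); print(o["eef_pos"],o["opening"])
s=ctrl.camera("scene"); S=params("scene"); t=np.array(o["eef_pos"]); print("tcp wrist",proj(P,t),"scene",proj(S,[t,t+[0,0,.035]]))
u,v=proj(S,t)[0].astype(int); print("crop0",u-40,v-60)
B=cv2.resize(s[v-60:v+20,u-40:u+40],(400,400),interpolation=3);A=cv2.resize(im[190:290,210:310],(400,400),interpolation=3)
cv2.imwrite("pics/tip.png",np.hstack([A,B]))
E
```

```text
time_s: 3.75
eef_pos: [0.3345, 0.2776, 0.1506]
eef_rot: [-0.0, -0.132, 0.991, -0.0]
wrist_force: [-0.3, -0.3, -0.4]
opening: -0.001
grasp_force: 0.0
[0.33456573 0.27763332 0.15061747] 0.0009520671629064918
tcp wrist [[258.5302179  228.87239421]] scene [[174.41327216 197.0639325 ]
 [171.72971549 187.73628364]]
crop0 134 137
```

View pics/tip.png

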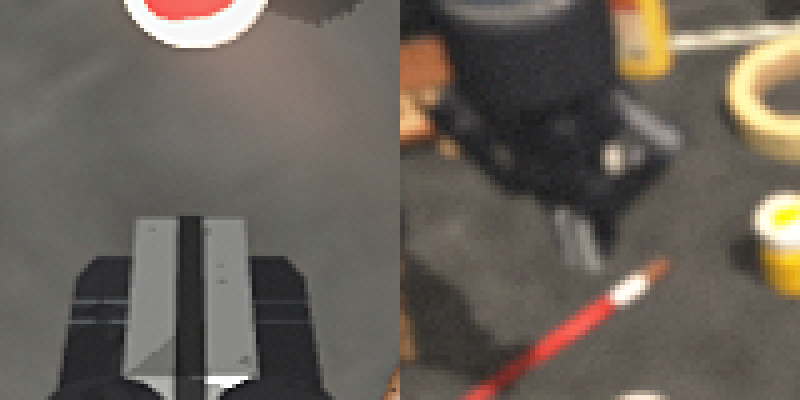

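```bash
python3 - <<'E'
from h import *
P=params("wrist");S=params("scene")
def tri(a,b):
    zs=np.linspace(.1,.25,301); e=[np.linalg.norm(ray(P,a,z)[0]-ray(S,b,z)[0]) for z in zs]; i=int(np.argmin(e)); return zs[i],((ray(P,a,zs[i])+ray(S,b,zs[i]))/2)[0].round(4),round(e[i],4)
print(tri((258,244.2),(171.4,190.2)),tri((243.5,244.2),(174.4,191)),tri((272.5,244.2),(168,189)))
# wrist cam height from lid: apparent lid diameter 36mm
im=ctrl.camera("wrist"); from m import blob
uv=proj(P,[.334,.278,.055])[0]; q=blob(im,uv,32,"white"); print(uv,q[0],q[1]); 
l=q[1]; a=ray(P,[(l[0],l[1]+l[3]/2),(l[0]+l[2],l[1]+l[3]/2)],.055); print("lid diam",np.linalg.norm(a[0]-a[1]))
E
```

```text
(np.float64(0.182), array([0.3296, 0.2757, 0.182 ]), np.float64(0.0006)) (np.float64(0.181), array([0.332 , 0.2683, 0.181 ]), np.float64(0.0004)) (np.float64(0.1865), array([0.3256, 0.2822, 0.1865]), np.float64(0.001))
[258.56845847 184.53407313] [258.09927007 181.94014599] [239 163  39  39 685]
lid diam 0.035907236928893825
```

Triangulation puts the real tip at z about 0.184 with the reported TCP at 0.151. The fingers therefore end about 35 mm short of the stated TCP, while the sideways position agrees. I'll allow for that: TCP z about -0.018 gives tips near 18 mm.

```bash
python3 jog.py '[[0,0,0,0,0,0,0.8],[0,0,0,0,0,0,0.8],[0,0,0.05,0,0,0,0.8],[0,0,0.10,0,0,0,0.8],[0,0,0.145,0,0,0,0.8],[0,0,0.1685,0,0,0,0.8],[0,0,0.1685,0,0,0,0.8],[0,0,0.1685,0,0,0,0],[0,0,0.1685,0,0,0,0],[0,0,0.1685,0,0,0,0]]'
python3 go.py .334 .278 .15 1.835 .649 .1605 .15 1.835 .649 .1605 -.003 1.835
```

```text
time_s: 5.15
eef_pos: [0.3359, 0.2782, -0.0164]
eef_rot: [0.001, -0.132, 0.991, 0.0]
wrist_force: [-1.0, -0.6, 6.3]
opening: 0.395
grasp_force: 59.1
now [ 0.3359  0.2782 -0.0164] yaw 1.835 tilt 0.0030 open 0.395 grip 59.1 t 5.15 F [-1.  -0.6  6.3]
[0.0014, 0.0004, -0.1664, 0.0002, 0.003, 0.0002] dist 0.166 rot 0.00 rows>=2.7
[-0.2719, -0.1953, -0.1656, 0.0002, 0.003, 0.0002] dist 0.374 rot 0.00 rows>=6.0
[-0.2715, -0.1954, -0.0126, 0.0002, 0.003, 0.0002] dist 0.335 rot 0.00 rows>=5.4
```

Gripped at opening 0.395 with 59 N. I'll lift and carry it over the red pocket.

```bash
python3 jog.py '[[0,0,-0.05,0,0,0,0],[0,0,-0.11,0,0,0,0],[0,0,-0.165,0,0,0,0],[-0.272,-0.195,-0.165,0,0,0,0],[-0.272,-0.195,-0.165,0,0,0,0],[-0.272,-0.195,-0.165,0,0,0,0],[-0.272,-0.195,-0.165,0,0,0,0],[-0.272,-0.195,-0.165,0,0,0,0],[-0.272,-0.195,-0.165,0,0,0,0],[-0.272,-0.195,-0.165,0,0,0,0]]'
python3 - <<'E'
from m import *
P=params("wrist"); im=ctrl.camera("wrist"); t=np.array(ctrl.get_obs()["eef_pos"])
A=im; T=ctrl.camera("top"); B=cv2.resize(T[110:206,190:318],(512,384),interpolation=3)
cv2.imwrite("pics/red_over.png",np.hstack([cv2.resize(A,(400,300)),cv2.resize(B,(400,300))]))
uv=proj(P,[[.6495,.1606,.01],[.5865,.1438,.01],[.618,.152,.018]]); print(uv)
for k,c in(("red",uv[0]),("blue",uv[1])):
    q=blob(im,c,30,k); print(k,q and (q[0],q[1].tolist(),ray(P,q[0],.01)))
E
python3 go.py .649 .1605 .02 1.835 .649 .1605 -.005 1.835
```

```text
time_s: 6.4
eef_pos: [0.6491, 0.1593, 0.1472]
eef_rot: [0.0, -0.131, 0.991, -0.0]
wrist_force: [-0.5, 0.0, -0.1]
opening: 0.394
grasp_force: 60.0
[[258.972056   174.11566366]
 [259.27633313 109.64894891]
 [258.97598702 144.26387293]]
red (array([269.91099476, 167.97643979]), [256, 154, 24, 34, 382], array([[0.64015534, 0.16988893, 0.01      ]]))
blue (array([260.9030837 , 103.07268722]), [240, 88, 41, 31, 908], array([[0.58014615, 0.14371388, 0.01      ]]))
now [0.6471 0.1608 0.1472] yaw 1.835 tilt 0.0008 open 0.396 grip 60.0 t 6.50 F [-0.5  0.3 -1.3]
[-0.0018, -0.0008, 0.1272, 0.0004, -0.0007, 0.0002] dist 0.127 rot 0.00 rows>=2.0
[-0.0019, -0.0008, 0.1522, 0.0004, -0.0007, 0.0002] dist 0.152 rot 0.00 rows>=2.4
```

View pics/red_over.png

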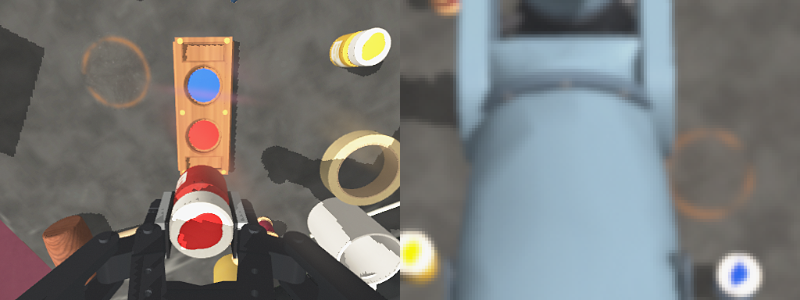

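The jar hangs upright, with the red mark at (260,173) and blue at (261,109) as predicted. I'll come down to just above the pocket and measure the lid against it.

```bash
python3 jog.py '[[-0.002,-0.001,0.05,0,0,0,0],[-0.002,-0.001,0.10,0,0,0,0],[-0.002,-0.001,0.132,0,0,0,0],[-0.002,-0.001,0.132,0,0,0,0],[-0.002,-0.001,0.132,0,0,0,0]]'
cat > lid.py <<'E'
from m import *
# lid centre of the held jar from its white outline, at the height given by the grip (TCP z + off)
import sys
off=float(sys.argv[1]); P=params("wrist"); t=np.array(ctrl.get_obs()["eef_pos"]); im=ctrl.camera("wrist")
z=t[2]+off; uv=proj(P,[t[0],t[1],z])[0]
hsv=cv2.cvtColor(im,cv2.COLOR_BGR2HSV); m=((hsv[...,1]<60)&(hsv[...,2]>200)).astype(np.uint8)
w=np.zeros_like(m); u,v=uv.astype(int); w[v-45:v+45,u-45:u+45]=1
cs=cv2.findContours(m*w,cv2.RETR_EXTERNAL,cv2.CHAIN_APPROX_NONE)[0]; c=max(cs,key=cv2.contourArea)
h=cv2.convexHull(c); x,y,ww,hh=cv2.boundingRect(h); print("expect",uv.round(1),"box",x,y,ww,hh)
c0=(x+ww/2-.5,y+hh/2-.5); X=ray(P,c0,z)[0]; e=ray(P,[(x,c0[1]),(x+ww,c0[1])],z); print("centre",X.round(4),"tcp",t.round(4),"diff",(X-t)[:2].round(4),"diam",np.linalg.norm(e[0]-e[1]).round(4))
E
python3 lid.py .0714; python3 go.py .649 .1605 -.0055 1.835
```

```text
time_s: 7.12
eef_pos: [0.651, 0.1607, 0.0173]
eef_rot: [0.001, -0.132, 0.991, -0.0]
wrist_force: [-0.6, 0.6, -0.3]
opening: 0.393
grasp_force: 60.0
expect [259.3 302.2] box 217 257 82 73
centre [0.6468 0.1588 0.0887] tcp [0.651  0.1607 0.0173] diff [-0.0041 -0.0019] diam 0.0336
now [0.6517 0.1605 0.0179] yaw 1.836 tilt 0.0039 open 0.392 grip 60.0 t 7.17 F [-0.7  0.2 -0.1]
[0.0027, 0.0007, 0.0234, -0.0008, 0.0039, 0.0006] dist 0.024 rot 0.00 rows>=0.4
```

```bash
python3 jog.py '[[0,0,0.012,0,0,0,0],[0,0,0.0225,0,0,0,0],[0,0,0.0225,0,0,0,0],[0,0,0.0225,0,0,0,0.7],[0,0,0.0225,0,0,0,0.7],[0,0,0.0225,0,0,0,0.7],[0,0,-0.03,0,0,0,0.7],[0,0,-0.09,0,0,0,0.7],[0,0,-0.13,0,0,0,0.7],[0,0,-0.13,0,0,0,0.7]]'
python3 go.py .496 .008 .12 1.835 .496 .008 -.0165 1.835
python3 - <<'E'
from m import *
P=params("wrist"); im=ctrl.camera("wrist"); A=cv2.resize(im,(400,300)); uv=proj(P,[.6495,.1606,.065])[0]; print(uv)
for k in("red","white"):
    q=blob(im,uv,26,k); print(k,q[0],q[1],ray(P,q[0],.065)[0].round(4))
S=ctrl.camera("scene"); B=cv2.resize(S[140:230,220:340],(400,300),interpolation=3); cv2.imwrite("pics/red_in.png",np.hstack([A,B]))
E
```

```text
time_s: 8.43
eef_pos: [0.6533, 0.1602, 0.1502]
eef_rot: [0.004, -0.132, 0.991, -0.0]
wrist_force: [0.4, 0.2, 0.1]
opening: 0.698
grasp_force: 0.0
now [0.6533 0.1602 0.1502] yaw 1.835 tilt 0.0087 open 0.698 grip 0.0 t 8.43 F [0.4 0.2 0.1]
[0.1918, -0.1058, 0.0288, -0.0018, 0.0085, 0.0] dist 0.221 rot 0.01 rows>=3.5
[0.193, -0.1055, 0.1653, -0.0018, 0.0085, 0.0] dist 0.275 rot 0.01 rows>=4.4
[259.82169109 183.80100629]
red [276.825 163.75 ] [272 157   9  18  80] [0.6281 0.17   0.065 ]
white [258.16937669 179.87533875] [239 160  40  41 738] [0.6464 0.1582 0.065 ]
```

View pics/red_in.png

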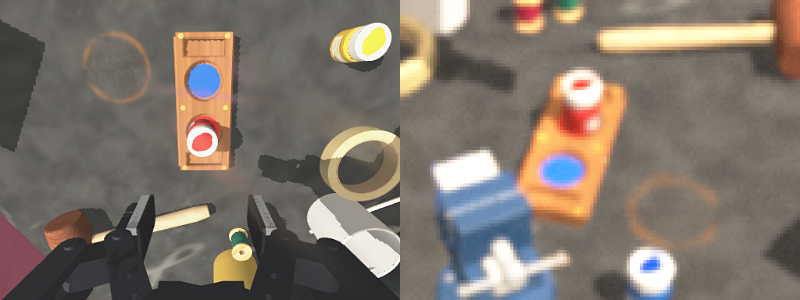

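Red stands in its pocket, with the lid at (258,180), within 4 mm of the pocket's centre. Next is blue; the vise handle is close to it, so I'll check the clearance.

```bash
python3 - <<'E'
from h import *
Pt,Ps=params("top"),params("scene")
a=(215+208/3.25,110+335/3.25); b=(220+(585-390)/3.9,150+262/3.9)
for z in(.02,.04,.05,.06,.08): print(z,ray(Pt,a,z)[0].round(3),ray(Ps,b,z)[0].round(3))
E
python3 go.py .496 .008 .12 1.835 .496 .008 .12 1.2 .496 .008 -.0165 1.2
```

```text
0.02 [0.456 0.058 0.02 ] [0.491 0.083 0.02 ]
0.04 [0.453 0.059 0.04 ] [0.477 0.075 0.04 ]
0.05 [0.451 0.059 0.05 ] [0.47  0.072 0.05 ]
0.06 [0.449 0.06  0.06 ] [0.463 0.068 0.06 ]
0.08 [0.446 0.061 0.08 ] [0.449 0.06  0.08 ]
now [0.6501 0.1599 0.1449] yaw 1.835 tilt 0.0001 open 0.701 grip 0.0 t 8.53 F [-0.2  0.3 -0.9]
[0.1884, -0.1064, 0.0249, -0.0001, 0.0, -0.0] dist 0.218 rot 0.00 rows>=3.5
[0.1884, -0.1064, 0.0249, -0.0, 0.0001, 0.635] dist 0.218 rot 0.63 rows>=3.5
[0.1884, -0.1064, 0.1614, -0.0, 0.0001, 0.635] dist 0.270 rot 0.63 rows>=4.3
```

```bash
python3 jog.py '[[0.188,-0.1064,0.025,0,0,0.635,0.7],[0.188,-0.1064,0.025,0,0,0.635,0.7],[0.188,-0.1064,0.025,0,0,0.635,0.7],[0.188,-0.1064,0.025,0,0,0.635,0.7],[0.188,-0.1064,0.025,0,0,0.635,0.7],[0.188,-0.1064,0.025,0,0,0.635,0.7]]'
python3 go.py .496 .008 -.0165 1.2
python3 - <<'E'
from m import *
P=params("wrist"); im=ctrl.camera("wrist"); uv=proj(P,[.4955,.008,.055])[0]; print(uv)
for k in("blue","white"):
    q=blob(im,uv,28,k); print(k,q[0],q[1],ray(P,q[0],.055)[0].round(4))
E
```

```text
time_s: 9.28
eef_pos: [0.4964, 0.0085, 0.1193]
eef_rot: [-0.001, 0.184, 0.983, 0.0]
wrist_force: [-0.1, 0.7, 0.0]
opening: 0.699
grasp_force: 0.0
now [0.4964 0.0085 0.1193] yaw 1.201 tilt 0.0013 open 0.699 grip 0.0 t 9.28 F [-0.1  0.7  0. ]
[0.0001, -0.0006, 0.1358, 0.0001, -0.0013, 0.0005] dist 0.136 rot 0.00 rows>=2.2
[256.84453739 194.711465  ]
blue [251.99137931 202.09482759] [245 191  20  19 116] [0.5001 0.0019 0.055 ]
white [255.54475138 191.67734807] [235 171  43  44 905] [0.4927 0.008  0.055 ]
```

```bash
python3 jog.py '[[0,0,0.06,0,0,0,0.7],[0,0,0.115,0,0,0,0.7],[0,0,0.1358,0,0,0,0.7],[0,0,0.1358,0,0,0,0.7],[0,0,0.1358,0,0,0,0],[0,0,0.1358,0,0,0,0],[0,0,0.1358,0,0,0,0],[0,0,0.1358,0,0,0,0]]'
python3 go.py .5 .01 .15 1.2 .588 .1445 .15 1.835
```

```text
time_s: 10.32
eef_pos: [0.4982, 0.008, -0.0142]
eef_rot: [0.002, 0.184, 0.983, 0.0]
wrist_force: [1.0, 0.5, 6.8]
opening: 0.397
grasp_force: 60.0
now [ 0.4982  0.008  -0.0142] yaw 1.200 tilt 0.0034 open 0.397 grip 60.0 t 10.32 F [1.  0.5 6.8]
[-0.0015, 0.0026, -0.1642, 0.0009, 0.0032, -0.0001] dist 0.164 rot 0.00 rows>=2.6
[-0.0348, 0.1599, -0.164, -0.0002, 0.0034, -0.6351] dist 0.232 rot 0.64 rows>=3.7
```

```bash
python3 jog.py '[[0,0,-0.05,0,0,0,0],[0,0,-0.11,0,0,0,0],[0,0,-0.164,0,0,0,0],[-0.0361,0.1607,-0.164,0,0,-0.635,0],[-0.0361,0.1607,-0.164,0,0,-0.635,0],[-0.0361,0.1607,-0.164,0,0,-0.635,0],[-0.0361,0.1607,-0.164,0,0,-0.635,0],[-0.0361,0.1607,-0.164,0,0,-0.635,0],[-0.0361,0.1607,-0.164,0,0,-0.635,0]]'
python3 go.py .590 .1448 .02 1.835; python3 lid.py .069
```

```text
time_s: 11.45
eef_pos: [0.5881, 0.1444, 0.1483]
eef_rot: [-0.0, -0.131, 0.991, -0.0]
wrist_force: [0.0, 0.0, -0.7]
opening: 0.393
grasp_force: 60.1
now [0.5881 0.1444 0.1483] yaw 1.833 tilt 0.0003 open 0.393 grip 60.1 t 11.45 F [ 0.   0.  -0.7]
[-0.002, -0.0001, 0.1283, -0.0, -0.0003, -0.002] dist 0.128 rot 0.00 rows>=2.1
expect [259.3 298.1] box 219 253 79 73
centre [0.5839 0.1427 0.2173] tcp [0.5881 0.1444 0.1483] diff [-0.0042 -0.0017] diam 0.0329
```

```bash
python3 jog.py '[[-0.002,0,0.05,0,0,0,0],[-0.002,0,0.10,0,0,0,0],[-0.002,0,0.13,0,0,0,0],[-0.002,0,0.142,0,0,0,0],[-0.002,0,0.152,0,0,0,0],[-0.002,0,0.152,0,0,0,0]]'
python3 go.py .590 .1448 -.004 1.835
```

```text
time_s: 12.25
eef_pos: [0.5911, 0.1452, -0.003]
eef_rot: [0.001, -0.131, 0.991, -0.0]
wrist_force: [0.8, 0.6, 0.1]
opening: 0.397
grasp_force: 60.2
now [ 0.5911  0.1452 -0.003 ] yaw 1.835 tilt 0.0013 open 0.397 grip 60.2 t 12.25 F [0.8 0.6 0.1]
[0.0012, -0.0001, 0.001, -0.0003, 0.0012, -0.0005] dist 0.002 rot 0.00 rows>=0.0
```

```bash
python3 jog.py '[[0,0,0.002,0,0,0,0],[0,0,0.002,0,0,0,0],[0,0,0.002,0,0,0,0.7],[0,0,0.002,0,0,0,0.7],[0,0,0.002,0,0,0,0.7],[0,0,-0.05,0,0,0,0.7],[0,0,-0.11,0,0,0,0.7],[0,0,-0.16,0,0,0,0.7],[0,0,-0.16,0,0,0,0.7]]'
python3 go.py .6625 -.155 .16 1.345
python3 - <<'E'
from m import *
P=params("wrist"); im=ctrl.camera("wrist"); A=cv2.resize(im,(400,300)); 
for n,X in(("blue",[.5865,.1438,.065]),("red",[.6495,.1606,.065])):
    uv=proj(P,X)[0]; q=blob(im,uv,26,"white"); print(n,uv,q[0],q[1],ray(P,q[0],.065)[0].round(4))
S=ctrl.camera("scene"); B=cv2.resize(S[140:230,220:340],(400,300),interpolation=3); cv2.imwrite("pics/blue_in.png",np.hstack([A,B]))
E
```

```text
time_s: 13.38
eef_pos: [0.5939, 0.1456, 0.162]
eef_rot: [0.005, -0.132, 0.991, -0.0]
wrist_force: [0.7, 0.2, -0.2]
opening: 0.7
grasp_force: 0.0
now [0.5939 0.1456 0.162 ] yaw 1.835 tilt 0.0101 open 0.700 grip 0.0 t 13.38 F [ 0.7  0.2 -0.2]
[0.0123, -0.3081, 0.0025, 0.0003, 0.0101, 0.4901] dist 0.308 rot 0.49 rows>=4.9
blue [258.40401715 175.68642297] [256.83380282 175.48450704] [239 157  38  39 710] [0.5867 0.1424 0.065 ]
red [258.01164411 239.38662903] [256.0730897  234.40033223] [239 217  36  37 602] [0.6447 0.1573 0.065 ]
```

View pics/blue_in.png

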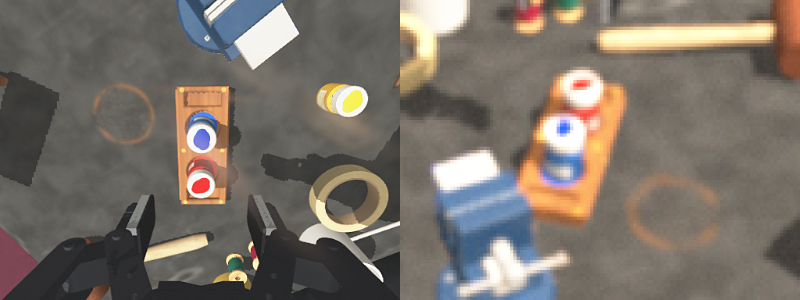

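Both jars are seated: the blue lid is at (257,175) and the red at (256,234) in the wrist view. Now the tier.

```bash
python3 jog.py '[[0.0123,-0.308,0.0025,0,0.01,0.49,1],[0.0123,-0.308,0.0025,0,0.01,0.49,1],[0.0123,-0.308,0.0025,0,0.01,0.49,1],[0.0123,-0.308,0.0025,0,0.01,0.49,1],[0.0123,-0.308,0.0025,0,0.01,0.49,1],[0.0123,-0.308,0.0025,0,0.01,0.49,1],[0.0123,-0.308,0.0025,0,0.01,0.49,1],[0.0123,-0.308,0.0025,0,0.01,0.49,1]]'
python3 - <<'E'
from m import *
P=params("wrist"); im=ctrl.camera("wrist"); cv2.imwrite("pics/tier_w.png",im); C=[]
for n,X in(("yellow",[.6307,-.1481,.079]),("white",[.6936,-.1625,.079])):
    uv=proj(P,X)[0]; q=blob(im,uv,30,n); c=ray(P,q[0],.079)[0]; C.append(c); print(n,uv,q[0],q[1],c.round(4))
d=C[1]-C[0]; m=(C[0]+C[1])/2; print("mid",m,"len",np.linalg.norm(d),"yaw",np.arctan2(d[1],d[0]))
E
python3 go.py .662 -.155 .014 1.345
```

```text
time_s: 14.48
eef_pos: [0.6583, -0.1533, 0.1527]
eef_rot: [-0.006, 0.112, 0.994, -0.0]
wrist_force: [0.4, -0.1, -0.1]
opening: 0.998
grasp_force: 0.0
yellow [256.82027045 160.69404789] [257.30193757 159.84714747] [ 233  136   50   48 1858] [ 0.6301 -0.1476  0.079 ]
white [256.71559268 231.87083833] [257.48853962 231.38310413] [ 235  211   46   42 1527] [ 0.6933 -0.1617  0.079 ]
mid [ 0.66169156 -0.15463728  0.079     ] len 0.06476201300532812 yaw -0.2205503210038133
now [ 0.6585 -0.1533  0.1532] yaw 1.347 tilt 0.0109 open 0.999 grip 0.0 t 14.53 F [-0.1  0.5 -0.6]
[-0.0052, -0.0006, 0.1392, -0.002, -0.0107, 0.0019] dist 0.139 rot 0.01 rows>=2.2
```

View pics/tier_w.png

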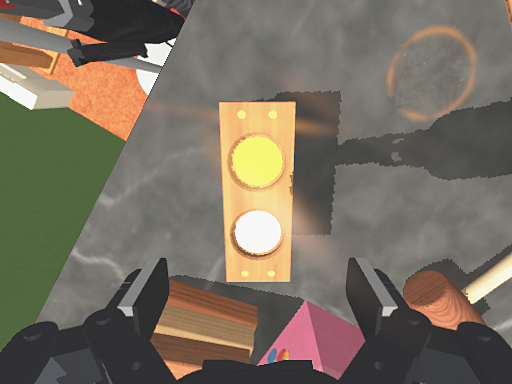

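The wrist view shows the yellow pocket at (257,160) and white at (257,231), within 1 px of the prediction, and the fingers straddle the board. I'll descend and grip.

```bash
python3 jog.py '[[-0.004,-0.001,0.04,0,-0.01,0.002,1],[-0.004,-0.001,0.08,0,-0.01,0.002,1],[-0.004,-0.001,0.12,0,-0.01,0.002,1],[-0.004,-0.001,0.139,0,-0.01,0.002,1],[-0.004,-0.001,0.139,0,-0.01,0.002,1],[-0.004,-0.001,0.139,0,-0.01,0.002,0],[-0.004,-0.001,0.139,0,-0.01,0.002,0],[-0.004,-0.001,0.139,0,-0.01,0.002,0],[-0.004,-0.001,0.139,0,-0.01,0.002,0]]'
python3 go.py .66 -.155 .2 1.345
```

```text
time_s: 15.65
eef_pos: [0.6631, -0.1576, 0.0174]
eef_rot: [0.002, 0.114, 0.994, -0.002]
wrist_force: [-0.3, 1.0, 6.5]
opening: 0.668
grasp_force: 63.2
now [ 0.6631 -0.1576  0.0174] yaw 1.343 tilt 0.0055 open 0.668 grip 63.2 t 15.65 F [-0.3  1.   6.5]
[0.0027, 0.0013, -0.1826, -0.0028, 0.0047, -0.0021] dist 0.183 rot 0.01 rows>=2.9
```

```bash
python3 jog.py '[[0,0,-0.03,0,0,0,0],[0,0,-0.09,0,0,0,0],[0,0,-0.15,0,0,0,0],[0,0,-0.16,0,0,0,0],[0,0,-0.16,0,0,0,0],[0,0,-0.16,0,0,0,0]]'
cat > tier.py <<'E'
from m import *
o=ctrl.get_obs(); t=np.array(o["eef_pos"]); P=params("wrist"); im=ctrl.camera("wrist"); cv2.imwrite("pics/tierheld.png",im); z=t[2]+.079-.0174; C=[]
w,x,y,q4=o["eef_rot"]; yaw=np.arctan2(1-2*(x*x+q4*q4),2*(x*y-w*q4)); ax=np.array([np.sin(yaw),-np.cos(yaw),0])  # tier +x = -tool x
for n,s in(("yellow",-1),("white",1)):
    uv=proj(P,np.r_[t[:2]+s*.032*ax[:2],z])[0]; q=blob(im,uv,40,n); c=ray(P,q[0],z)[0]; C.append(c); print(n,uv.round(1),q[0].round(1),q[1],c.round(4))
d=C[1]-C[0]; m=(C[0]+C[1])/2; e=m-t; print("tcp",t.round(4),"yaw",round(yaw,4),"mid-tcp",e.round(4),"along x %.4f y %.4f"%(e@ax,e@[np.cos(yaw),np.sin(yaw),0]),"len",np.linalg.norm(d),"tieryaw",np.arctan2(d[1],d[0]),"expected",yaw-np.pi/2)
E
python3 tier.py
python3 - <<'E'
from m import *
im=cv2.imread("pics/top0.png"); P=params("top"); hsv=cv2.cvtColor(im,cv2.COLOR_BGR2HSV).astype(int)
w=np.zeros(im.shape[:2],np.uint8); w[122:192,226:270]=1
m=((hsv[...,1]>90)&(hsv[...,2]>60)).astype(np.uint8)*w
c=max(cv2.findContours(m,0,1)[0],key=cv2.contourArea); X=ray(P,c.reshape(-1,2),.018)[:,:2]
r=cv2.minAreaRect((X*1000).astype(np.float32)); print(r, np.radians(r[2]))
E
```

```text
time_s: 16.4
eef_pos: [0.6596, -0.1561, 0.1719]
eef_rot: [-0.002, 0.114, 0.994, -0.001]
wrist_force: [-0.3, 0.1, -1.2]
opening: 0.668
grasp_force: 64.7
yellow [258.7 219.5] [257.4 217.8] [ 218  179   81   81 6049] [ 0.6276 -0.1492  0.2335]
white [258.3 344.2] [257.5 338.3] [ 218  310   81   55 3661] [ 0.6874 -0.1629  0.2335]
tcp [ 0.6596 -0.1561  0.1719] yaw 1.3429 mid-tcp [-0.0021  0.      0.0616] along x -0.0021 y -0.0005 len 0.061337051003011483 tieryaw -0.22580452317005503 expected -0.22791423968378077
((616.7879638671875, 153.48492431640625), (179.1494903564453, 77.13673400878906), 15.51269245147705) 0.2707475591275452
```

The tier is held centred within 1 mm, judged by the yellow mark (the white one is partly hidden). The foot's yaw by rectangle is 0.271 and by marks 0.25 to 0.27, so I'll use 0.265. Carry it over the foot.

```bash
python3 go.py .6185 .1523 .172 1.836
```

```text
now [ 0.6596 -0.156   0.1717] yaw 1.343 tilt 0.0047 open 0.667 grip 64.7 t 16.45 F [ 0.3  0.2 -1.5]
[0.1097, 0.2911, -0.0003, -0.0004, -0.0047, -0.493] dist 0.311 rot 0.49 rows>=5.0
```

```bash
python3 jog.py '[[0.02,0.05,0,0,0,-0.09,0],[0.04,0.105,0,0,0,-0.18,0],[0.06,0.16,0,0,0,-0.27,0],[0.08,0.21,0,0,0,-0.36,0],[0.1,0.26,0,0,0,-0.45,0],[0.1097,0.2911,0,0,-0.004,-0.493,0],[0.1097,0.2911,0,0,-0.004,-0.493,0],[0.1097,0.2911,0,0,-0.004,-0.493,0],[0.1097,0.2911,0,0,-0.004,-0.493,0]]'
python3 go.py .6185 .1523 .055 1.836; python3 tier.py
```

```text
time_s: 17.58
eef_pos: [0.6201, 0.1504, 0.1733]
eef_rot: [0.001, -0.131, 0.991, -0.002]
wrist_force: [-0.4, -0.9, -2.5]
opening: 0.665
grasp_force: 64.8
now [0.6201 0.1504 0.1733] yaw 1.834 tilt 0.0038 open 0.665 grip 64.8 t 17.57 F [-0.4 -0.9 -2.5]
[0.0012, 0.0027, 0.1183, -0.0033, 0.0018, -0.0018] dist 0.118 rot 0.00 rows>=1.9
yellow [258.9 221.5] [257.6 219.3] [ 218  181   81   81 6072] [0.5883 0.1413 0.2349]
white [258.5 345.1] [256.2 325.9] [ 218  310   81   33 1722] [0.6404 0.1547 0.2349]
tcp [0.6201 0.1504 0.1733] yaw 1.8342 mid-tcp [-0.0057 -0.0024  0.0616] along x -0.0061 y -0.0008 len 0.05375044592778095 tieryaw 0.25223516155992065 expected 0.2633862949416046
```

```bash
python3 jog.py '[[0.001,0.002,0.05,0,0,0,0],[0.001,0.002,0.09,0,0,0,0],[0.001,0.002,0.118,0,0,0,0],[0.001,0.002,0.118,0,0,0,0],[0.001,0.002,0.118,0,0,0,0],[0.001,0.002,0.118,0,0,0,0]]'
python3 go.py .6185 .1523 .040 1.836
python3 - <<'E'
from h import *
S=ctrl.camera("scene"); W=ctrl.camera("wrist"); A=cv2.resize(S[150:240,215:335],(400,300),interpolation=3); cv2.imwrite("pics/tier_over.png",np.hstack([A,cv2.resize(W,(400,300))]))
E
python3 go.py .6185 .1523 .040 1.836
```

```text
time_s: 18.38
eef_pos: [0.6207, 0.153, 0.0582]
eef_rot: [0.003, -0.132, 0.991, -0.002]
wrist_force: [-0.3, -0.3, -1.9]
opening: 0.667
grasp_force: 64.7
now [0.6207 0.153  0.0582] yaw 1.836 tilt 0.0076 open 0.667 grip 64.7 t 18.38 F [-0.3 -0.3 -1.9]
[0.0024, 0.0, 0.0182, -0.004, 0.0065, -0.0003] dist 0.018 rot 0.01 rows>=0.3
now [0.6202 0.1531 0.0577] yaw 1.836 tilt 0.0069 open 0.668 grip 64.7 t 18.48 F [ 0.1  0.6 -2.3]
[0.0019, -0.0002, 0.0177, -0.0039, 0.0057, -0.0001] dist 0.018 rot 0.01 rows>=0.3
```

View pics/tier_over.png

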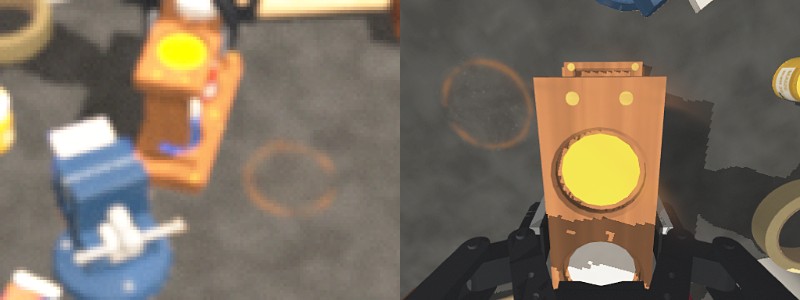

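The wrist view shows the foot's end beyond the tier, with pins at about (219,86) and (301,86). The tier's pins are at (220,125) and (289,125). I'll compare both pairs numerically before lowering.

```bash
cat > pins.py <<'E'
from m import *
o=ctrl.get_obs(); t=np.array(o["eef_pos"]); P=params("wrist"); im=ctrl.camera("wrist"); hsv=cv2.cvtColor(im,cv2.COLOR_BGR2HSV).astype(int)
m=((hsv[...,0]>17)&(hsv[...,0]<32)&(hsv[...,1]>90)&(hsv[...,2]>190)).astype(np.uint8)
n,l,st,c=cv2.connectedComponentsWithStats(m); w,x,y,q=o["eef_rot"]
yaw=np.arctan2(1-2*(x*x+q*q),2*(x*y-w*q)); ax=np.array([np.sin(yaw),-np.cos(yaw)]); ay=np.array([np.cos(yaw),np.sin(yaw)])
print("tcp",t.round(4),"yaw",yaw.round(4))
for i in range(1,n):
    if 15<st[i,4]<8000 and 200<c[i,0]<320 and 60<c[i,1]<260:
        big=st[i,4]>1000; z=.018 if c[i,1]<105 else t[2]-.0174+(.079 if big else .085); X=ray(P,c[i],z)[0]; e=X[:2]-t[:2]
        print(c[i].round(1),st[i,4],"z %.3f"%z,X[:2].round(4),"tool-aligned x %.4f y %.4f"%(e@ax,e@ay))
E
python3 pins.py
```

```text
tcp [0.6202 0.1531 0.0577] yaw 1.8359
[218.5  85.7] 74 z 0.018 [0.5449 0.1051] tool-aligned x -0.0853 y -0.0266
[300.5  85.3] 72 z 0.018 [0.5304 0.1573] tool-aligned x -0.0856 y 0.0276
[220.4 125.8] 248 z 0.125 [0.5547 0.1212] tool-aligned x -0.0716 y -0.0136
[289.2 125.4] 261 z 0.125 [0.5482 0.1445] tool-aligned x -0.0717 y 0.0106
[256.6 216.6] 7236 z 0.119 [0.5872 0.1432] tool-aligned x -0.0345 y -0.0009
```

```bash
python3 - <<'E'
from m import *
for n,(r0,r1,c0,c1),Z in(("top",(122,192,226,270),.018),("scene",(160,208,252,290),.018)):
    im=cv2.imread(f"pics/{n}0.png"); P=params(n); hsv=cv2.cvtColor(im,cv2.COLOR_BGR2HSV).astype(int)
    g=((hsv[...,0]>13)&(hsv[...,0]<30)&(hsv[...,2]>150)&(hsv[...,1]>80)); w=np.zeros(g.shape,bool); w[r0:r1,c0:c1]=1
    N,l,st,c=cv2.connectedComponentsWithStats((g&w).astype(np.uint8))
    C=np.array([.618,.1522]); a=np.array([np.cos(.265),np.sin(.265)]); b=np.array([-a[1],a[0]])
    for i in range(1,N):
        X=ray(P,c[i],Z)[0,:2]; print(n,c[i].round(1),st[i,4],X.round(4),"foot frame",((X-C)@a).round(4),((X-C)@b).round(4))
E
```

```text
top [250.4 128.4] 15 [0.7045 0.1492] foot frame 0.0827 -0.0256
top [232.4 132.6] 13 [0.6894 0.2014] foot frame 0.0818 0.0288
top [256.6 154.6] 15 [0.6253 0.1278] foot frame 0.0006 -0.0254
top [238.8 158.8] 19 [0.6104 0.1786] foot frame -0.0004 0.0275
top [263.  181.5] 16 [0.546  0.1063] foot frame -0.0815 -0.0254
top [244.8 185.6] 16 [0.5318 0.158 ] foot frame -0.0817 0.0281
scene [268.2 167.9] 34 [0.6691 0.1908] foot frame 0.0594 0.0239
scene [284.3 166.4] 9 [0.7018 0.148 ] foot frame 0.0798 -0.026
scene [262.7 181. ] 34 [0.6081 0.1762] foot frame -0.0033 0.0257
scene [278.6 184. ] 20 [0.6216 0.1257] foot frame -0.0035 -0.0265
scene [281. 180.] 1 [0.6411 0.1278] foot frame 0.0159 -0.0296
scene [266. 183.] 1 [0.6057 0.1627] foot frame -0.0092 0.0133
scene [268. 183.] 1 [0.6088 0.1572] foot frame -0.0075 0.0072
scene [258.6 192.8] 5 [0.5578 0.1615] foot frame -0.0556 0.0247
scene [260. 199.] 1 [0.538  0.1448] foot frame -0.0791 0.0138
scene [262. 199.] 1 [0.5411 0.1395] foot frame -0.0776 0.0079
scene [272.5 202.7] 14 [0.544  0.1046] foot frame -0.0838 -0.0266
```

The pins agree across the views. The foot's centre lies about 1 mm in -x and 1 to 2 mm in +y of the tier's, inside the ±3 mm and ±4 mm play. I'll correct that and lower in small steps.

```bash
python3 jog.py '[[0.001,0.002,0.006,-0.004,0.006,0,0],[0.001,0.002,0.012,-0.004,0.006,0,0],[0.001,0.002,0.017,-0.004,0.006,0,0],[0.001,0.002,0.021,-0.004,0.006,0,0],[0.001,0.002,0.024,-0.004,0.006,0,0],[0.001,0.002,0.026,-0.004,0.006,0,0],[0.001,0.002,0.026,-0.004,0.006,0,0]]'
python3 go.py .6185 .1536 .0274 1.836; python3 pins.py
```

```text
time_s: 19.4
eef_pos: [0.6176, 0.1547, 0.0299]
eef_rot: [-0.002, -0.132, 0.991, 0.0]
wrist_force: [-0.4, 0.2, -1.7]
opening: 0.665
grasp_force: 64.8
now [0.6176 0.1547 0.0299] yaw 1.836 tilt 0.0032 open 0.665 grip 64.8 t 19.40 F [-0.4  0.2 -1.7]
[-0.0006, -0.0013, 0.0025, 0.0008, -0.0031, -0.0] dist 0.003 rot 0.00 rows>=0.0
tcp [0.6176 0.1547 0.0299] yaw 1.836
[209.   89.6] 101 z 0.018 [0.5449 0.105 ] tool-aligned x -0.0832 y -0.0289
[302.5  89.1] 91 z 0.018 [0.5304 0.1573] tool-aligned x -0.0835 y 0.0254
[220.4 125.8] 249 z 0.097 [0.5528 0.1226] tool-aligned x -0.0710 y -0.0140
[289.2 125.4] 261 z 0.097 [0.5463 0.146 ] tool-aligned x -0.0711 y 0.0103
[256.6 216.6] 7234 z 0.091 [0.5853 0.1447] tool-aligned x -0.0338 y -0.0012
```

The feet are now about 5 mm below the slots' rim with no contact force, so the legs are in. I'll lower them onto the floor.

```bash
python3 jog.py '[[0,0,0.002,0,0,0,0],[0,0,0.004,0,0,0,0],[0,0,0.004,0,0,0,0]]'; python3 go.py
```

```text
time_s: 19.82
eef_pos: [0.618, 0.1547, 0.0275]
eef_rot: [-0.001, -0.132, 0.991, 0.0]
wrist_force: [-4.8, 0.1, 7.2]
opening: 0.669
grasp_force: 65.7
now [0.618  0.1547 0.0275] yaw 1.836 tilt 0.0022 open 0.669 grip 65.7 t 19.82 F [-4.8  0.1  7.2]
```

Contact came at z 0.0275, where 0.0274 was expected, so the tier is fully down. Release and look.

```bash
python3 jog.py '[[0,0,0,0,0,0,1],[0,0,0,0,0,0,1],[0,0,0,0,0,0,1],[0,0,-0.04,0,0,0,1],[0,0,-0.09,0,0,0,1],[0,0,-0.15,0,0,0,1],[0,0,-0.17,0,0,0,1],[0,0,-0.17,0,0,0,1]]'
python3 - <<'E'
from m import *
P=params("wrist"); S=params("scene"); im=ctrl.camera("wrist"); s=ctrl.camera("scene"); C=[]
ax=np.array([.9655,.262])
for n,sg in(("yellow",-1),("white",1)):
    X=np.r_[np.array([.617,.153])+sg*.032*ax,.089]
    for nm,Q,I,r in(("wrist",P,im,30),("scene",S,s,12)):
        uv=proj(Q,X)[0]; q=blob(I,uv,r,n); print(n,nm,uv.round(1), q and (q[0].round(1),q[1][2:],ray(Q,q[0],.089)[0].round(4)))
A=cv2.resize(im,(400,300)); B=cv2.resize(s[140:230,220:340],(400,300),interpolation=3); cv2.imwrite("pics/tier_in.png",np.hstack([A,B]))
E
python3 go.py .505 .299 .12 1.835
```

```text
time_s: 20.82
eef_pos: [0.6192, 0.1548, 0.1976]
eef_rot: [0.0, -0.132, 0.991, 0.0]
wrist_force: [-0.3, -0.2, -0.1]
opening: 0.999
grasp_force: 0.0
yellow wrist [256.8 145.2] (array([260.4, 144.7]), array([  44,   44, 1517], dtype=int32), array([0.5848, 0.1477, 0.089 ]))
yellow scene [268.  172.7] (array([267., 173.]), array([ 15,  11, 136], dtype=int32), array([0.5838, 0.1467, 0.089 ]))
white wrist [256.7 209.6] (array([260.8, 209.5]), array([  42,   38, 1222], dtype=int32), array([0.6467, 0.1652, 0.089 ]))
white scene [273.2 158.7] (array([272.1, 158.8]), array([ 14,  10, 107], dtype=int32), array([0.6457, 0.1641, 0.089 ]))
now [0.617  0.1546 0.1937] yaw 1.836 tilt 0.0063 open 0.998 grip 0.0 t 20.93 F [-0.1 -0.6 -0.1]
[0.0697, 0.1686, 0.0744, 0.0014, -0.0061, 0.001] dist 0.197 rot 0.01 rows>=3.2
```

View pics/tier_in.png

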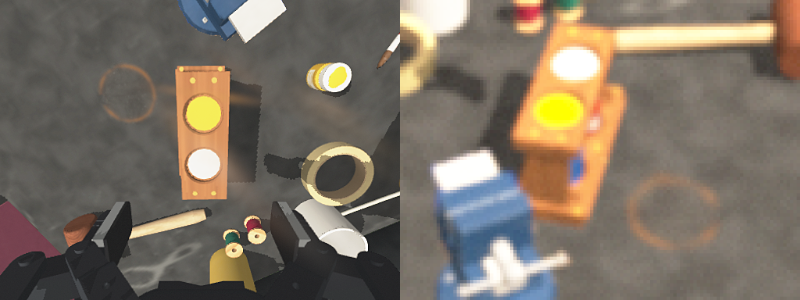

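The tier sits squarely on the foot: yellow pocket at (260,145) and white at (261,209), i.e. (0.5845,0.147) and (0.646,0.165), 64.3 mm apart. Picture views are used up, so I go on with numbers only. Next is the yellow jar.

```bash
python3 jog.py '[[0.0697,0.1686,0,0,-0.006,0,0.7],[0.0697,0.1686,0,0,-0.006,0,0.7],[0.0697,0.1686,0.0744,0,-0.006,0,0.7],[0.0697,0.1686,0.0744,0,-0.006,0,0.7],[0.0697,0.1686,0.0744,0,-0.006,0,0.7],[0.0697,0.1686,0.0744,0,-0.006,0,0.7],[0.0697,0.1686,0.0744,0,-0.006,0,0.7]]'
python3 - <<'E'
from m import *
P=params("wrist"); im=ctrl.camera("wrist"); uv=proj(P,[.504,.2993,.055])[0]; print(uv)
for k in("yellow","white"):
    q=blob(im,uv,28,k); print(k,q[0],q[1],ray(P,q[0],.055)[0].round(4))
E
python3 go.py .505 .299 -.018 1.835
```

```text
time_s: 21.8
eef_pos: [0.5081, 0.2985, 0.1231]
eef_rot: [0.003, -0.132, 0.991, 0.001]
wrist_force: [-0.1, -0.4, -0.2]
opening: 0.696
grasp_force: 0.0
[260.25213489 189.82653421]
yellow [260.74908425 189.0970696 ] [248 175  26  29 546] [0.5033 0.2995 0.055 ]
white [260.19266055 187.34469201] [240 167  42  42 763] [0.5019 0.2987 0.055 ]
now [0.508  0.2986 0.1231] yaw 1.835 tilt 0.0053 open 0.699 grip 0.0 t 21.85 F [-0.9  0.2 -0.2]
[0.0036, 0.0011, 0.1411, 0.0007, 0.0052, -0.0004] dist 0.141 rot 0.01 rows>=2.3
```

```bash
python3 jog.py '[[0.004,0.001,0.06,0,0.005,0,0.7],[0.004,0.001,0.115,0,0.005,0,0.7],[0.004,0.001,0.140,0,0.005,0,0.7],[0.004,0.001,0.140,0,0.005,0,0.7],[0.004,0.001,0.140,0,0.005,0,0],[0.004,0.001,0.140,0,0.005,0,0],[0.004,0.001,0.140,0,0.005,0,0],[0.004,0.001,0.140,0,0.005,0,0]]'
python3 go.py .505 .299 .17 1.835 .5875 .149 .17 1.835
```

```text
time_s: 22.85
eef_pos: [0.505, 0.2999, -0.0156]
eef_rot: [0.001, -0.132, 0.991, 0.001]
wrist_force: [0.6, -0.5, 7.0]
opening: 0.398
grasp_force: 60.1
now [ 0.505   0.2999 -0.0156] yaw 1.836 tilt 0.0029 open 0.398 grip 60.1 t 22.85 F [ 0.6 -0.5  7. ]
[-0.0003, -0.0007, -0.1856, 0.0008, 0.0028, 0.0012] dist 0.186 rot 0.00 rows>=3.0
[-0.0405, -0.1671, -0.1857, 0.0008, 0.0028, 0.0012] dist 0.253 rot 0.00 rows>=4.0
```

```bash
python3 jog.py '[[0,0,-0.06,0,0,0,0],[0,0,-0.12,0,0,0,0],[0,0,-0.185,0,0,0,0],[-0.04,-0.167,-0.185,0,0.002,0,0],[-0.04,-0.167,-0.185,0,0.002,0,0],[-0.04,-0.167,-0.185,0,0.002,0,0],[-0.04,-0.167,-0.185,0,0.002,0,0],[-0.04,-0.167,-0.185,0,0.002,0,0]]'
python3 lid.py .0706; python3 go.py .587 .149 .09 1.836
```

```text
time_s: 23.85
eef_pos: [0.5852, 0.1488, 0.1669]
eef_rot: [-0.002, -0.132, 0.991, 0.0]
wrist_force: [-0.8, -0.4, 0.0]
opening: 0.397
grasp_force: 60.1
expect [259.5 300. ] box 218 254 80 76
centre [0.5814 0.1469 0.2375] tcp [0.5852 0.1488 0.1669] diff [-0.0038 -0.0019] diam 0.033
now [0.5849 0.1494 0.1669] yaw 1.837 tilt 0.0042 open 0.397 grip 60.1 t 23.90 F [-0.7  0.3 -0.9]
[-0.0022, -0.001, 0.0769, 0.0012, -0.004, 0.0007] dist 0.077 rot 0.00 rows>=1.2
```

```bash
python3 jog.py '[[-0.003,-0.001,0.04,0,-0.004,0,0],[-0.003,-0.001,0.07,0,-0.004,0,0],[-0.003,-0.001,0.08,0,-0.004,0,0],[-0.003,-0.001,0.086,0,-0.004,0,0],[-0.003,-0.001,0.0915,0,-0.004,0,0],[-0.003,-0.001,0.0915,0,-0.004,0,0]]'
python3 go.py .588 .149 .0734 1.836; python3 lid.py .0706
```

```text
time_s: 24.65
eef_pos: [0.5886, 0.1485, 0.0757]
eef_rot: [0.0, -0.132, 0.991, 0.0]
wrist_force: [-0.3, 0.5, -0.3]
opening: 0.393
grasp_force: 60.1
now [0.5886 0.1485 0.0757] yaw 1.836 tilt 0.0010 open 0.393 grip 60.1 t 24.65 F [-0.3  0.5 -0.3]
[0.0005, 0.0007, 0.0023, 0.0006, 0.0008, 0.0001] dist 0.002 rot 0.00 rows>=0.0
expect [259.4 300.7] box 222 257 76 32
centre [0.5756 0.1449 0.1463] tcp [0.5886 0.1485 0.0757] diff [-0.0131 -0.0036] diam 0.0306
```

```bash
python3 jog.py '[[0,0,0.0015,0,0,0,0],[0,0,0.003,0,0,0,0],[0,0,0.003,0,0,0,0]]'; python3 go.py
```

```text
time_s: 25.08
eef_pos: [0.5888, 0.1482, 0.0733]
eef_rot: [0.001, -0.132, 0.991, 0.0]
wrist_force: [-1.4, -0.5, 4.1]
opening: 0.395
grasp_force: 60.6
now [0.5888 0.1482 0.0733] yaw 1.836 tilt 0.0011 open 0.395 grip 60.6 t 25.07 F [-1.4 -0.5  4.1]
```

Contact came at z 0.0733, exactly where a seated jar should be. Release and go to the white jar.

```bash
python3 jog.py '[[0,0,0,0,0,0,0.7],[0,0,0,0,0,0,0.7],[0,0,0,0,0,0,0.7],[0,0,-0.05,0,0,0,0.7],[0,0,-0.11,0,0,0,0.7],[0,0,-0.12,0,0,0,0.7],[0,0,-0.12,0,0,0,0.7]]'
python3 go.py .503 .457 .13 1.835
python3 - <<'E'
from m import *
P=params("wrist"); S=params("scene"); im=ctrl.camera("wrist"); s=ctrl.camera("scene")
for nm,Q,I,r in(("wrist",P,im,32),("scene",S,s,12)):
    for k in("yellow","white"):
        uv=proj(Q,[.5845,.147,.144])[0]; q=blob(I,uv,r,k); print(nm,k,uv.round(1), q and (q[0].round(1),q[1][2:],ray(Q,q[0],.144)[0].round(4)))
E
```

```text
time_s: 25.95
eef_pos: [0.5887, 0.1483, 0.1928]
eef_rot: [0.001, -0.132, 0.991, 0.0]
wrist_force: [0.6, 0.8, -0.6]
opening: 0.7
grasp_force: 0.0
now [0.5887 0.1483 0.1928] yaw 1.836 tilt 0.0016 open 0.700 grip 0.0 t 25.95 F [ 0.6  0.8 -0.6]
[0.0019, 0.3203, 0.0629, 0.0004, 0.0016, 0.001] dist 0.326 rot 0.00 rows>=5.2
wrist yellow [258. 197.] (array([256.6, 200.8]), array([ 27,  30, 583], dtype=int32), array([0.5878, 0.1468, 0.144 ]))
wrist white [258. 197.] (array([257. , 203.3]), array([  45,   54, 1089], dtype=int32), array([0.5897, 0.1476, 0.144 ]))
scene yellow [267.1 159. ] (array([269.9, 168.4]), array([10,  7, 40], dtype=int32), array([0.5547, 0.1208, 0.144 ]))
scene white [267.1 159. ] (array([270.4, 159.5]), array([ 18,  12, 134], dtype=int32), array([0.5874, 0.1377, 0.144 ]))
```

```bash
python3 jog.py '[[0,0.06,0,0,0,0,0.7],[0,0.12,0,0,0,0,0.7],[0.002,0.18,0.03,0,0,0,0.7],[0.002,0.24,0.055,0,0,0,0.7],[0.002,0.3,0.062,0,0,0,0.7],[0.002,0.3203,0.062,0,0,0,0.7],[0.002,0.3203,0.062,0,0,0,0.7],[0.002,0.3203,0.062,0,0,0,0.7]]'
python3 - <<'E'
from m import *
P=params("wrist"); im=ctrl.camera("wrist"); cv2.imwrite("pics/white_w.png",im); uv=proj(P,[.4995,.457,.055])[0]; print(uv)
g=cv2.cvtColor(im,cv2.COLOR_BGR2HSV)
u,v=uv.astype(int)
for th in(150,200,225,245):
    m=((g[...,2]>th)&(g[...,1]<60)).astype(np.uint8); w=np.zeros_like(m); w[v-35:v+35,u-35:u+35]=1
    n,l,st,c=cv2.connectedComponentsWithStats(m*w); i=1+np.argmax(st[1:,4]); x,y,W,H,a=st[i]
    cc=(x+W/2-.5,y+H-W/2-.5); print(th,c[i].round(1),st[i],ray(P,c[i],.055)[0].round(4),"circle fit",ray(P,cc,.055)[0].round(4),"diam",np.linalg.norm(np.diff(ray(P,[(x,cc[1]),(x+W,cc[1])],.055),axis=0)).round(4))
E
python3 go.py .502 .457 -.018 1.835
```

```text
time_s: 27.05
eef_pos: [0.5028, 0.4555, 0.1298]
eef_rot: [-0.0, -0.132, 0.991, -0.0]
wrist_force: [0.5, 0.0, 0.0]
opening: 0.702
grasp_force: 0.0
[260.79568992 188.98634208]
150 [266.8 189.5] [ 243  157   52   66 2177] [0.4986 0.4621 0.055 ] circle fit [0.5043 0.4652 0.055 ] diam 0.0449
200 [262.1 185.5] [ 243  158   41   51 1508] [0.4962 0.4573 0.055 ] circle fit [0.4982 0.4586 0.055 ] diam 0.0351
225 [262.2 186.3] [ 243  159   41   50 1436] [0.4969 0.4575 0.055 ] circle fit [0.4982 0.4586 0.055 ] diam 0.0351
245 [262.6 187.5] [ 243  163   41   46 1320] [0.4978 0.4581 0.055 ] circle fit [0.4982 0.4586 0.055 ] diam 0.0351
now [0.5032 0.4553 0.1302] yaw 1.834 tilt 0.0003 open 0.700 grip 0.0 t 27.10 F [-0.4  0.9  0.3]
[0.0006, 0.0019, 0.1482, 0.0, -0.0003, -0.0006] dist 0.148 rot 0.00 rows>=2.4
```

```bash
python3 jog.py '[[0.002,0.004,0.06,0,0,0,0.7],[0.002,0.004,0.115,0,0,0,0.7],[0.002,0.004,0.147,0,0,0,0.7],[0.002,0.004,0.147,0,0,0,0.7],[0.002,0.004,0.147,0,0,0,0],[0.002,0.004,0.147,0,0,0,0],[0.002,0.004,0.147,0,0,0,0],[0.002,0.004,0.147,0,0,0,0]]'
python3 go.py .502 .457 .18 1.835 .6495 .166 .18 1.836
```

```text
time_s: 28.1
eef_pos: [0.5016, 0.4613, -0.0135]
eef_rot: [0.002, -0.132, 0.991, 0.001]
wrist_force: [0.7, -1.7, 7.4]
opening: 0.397
grasp_force: 60.1
now [ 0.5016  0.4613 -0.0135] yaw 1.836 tilt 0.0052 open 0.397 grip 60.1 t 28.10 F [ 0.7 -1.7  7.4]
[-0.0002, -0.0039, -0.1935, 0.0016, 0.0049, 0.0012] dist 0.194 rot 0.01 rows>=3.1
[-0.0662, -0.3234, -0.1937, 0.0016, 0.0049, 0.0002] dist 0.383 rot 0.01 rows>=6.1
```

```bash
python3 jog.py '[[0,0,-0.06,0,0,0,0],[0,0,-0.12,0,0,0,0],[0,0,-0.18,0,0,0,0],[0,0,-0.194,0,0,0,0]]'
python3 go.py .6485 .1655 .18 1.836
```

```text
time_s: 28.6
eef_pos: [0.5021, 0.4621, 0.1848]
eef_rot: [0.005, -0.132, 0.991, 0.003]
wrist_force: [0.5, 0.6, -1.9]
opening: 0.394
grasp_force: 59.9
now [0.5021 0.4621 0.1848] yaw 1.836 tilt 0.0112 open 0.394 grip 59.9 t 28.60 F [ 0.5  0.6 -1.9]
[-0.0634, -0.3247, 0.0041, 0.004, 0.0104, 0.0003] dist 0.331 rot 0.01 rows>=5.3
```

```bash
python3 jog.py '[[-0.0634,-0.3247,0.004,0.002,0.005,0,0],[-0.0634,-0.3247,0.004,0.002,0.005,0,0],[-0.0634,-0.3247,0.004,0.002,0.005,0,0],[-0.0634,-0.3247,0.004,0.002,0.005,0,0],[-0.0634,-0.3247,0.004,0.002,0.005,0,0],[-0.0634,-0.3247,0.004,0.002,0.005,0,0],[-0.0634,-0.3247,0.004,0.002,0.005,0,0],[-0.0634,-0.3247,0.004,0.002,0.005,0,0]]'
python3 go.py .6485 .1655 .09 1.836; python3 lid.py .0685
```

```text
time_s: 29.6
eef_pos: [0.6448, 0.1651, 0.1728]
eef_rot: [-0.003, -0.133, 0.991, -0.001]
wrist_force: [0.8, 0.1, -0.5]
opening: 0.393
grasp_force: 60.0
now [0.6448 0.1651 0.1728] yaw 1.837 tilt 0.0058 open 0.393 grip 60.0 t 29.60 F [ 0.8  0.1 -0.5]
[-0.0042, -0.0006, 0.0828, -0.0004, -0.0058, 0.0015] dist 0.083 rot 0.01 rows>=1.3
expect [259.2 296.5] box 218 251 80 74
centre [0.6407 0.1633 0.2413] tcp [0.6448 0.1651 0.1728] diff [-0.0041 -0.0019] diam 0.0335
```

```bash
python3 jog.py '[[-0.004,0,0.04,0,-0.005,0,0],[-0.004,0,0.07,0,-0.005,0,0],[-0.004,0,0.08,0,-0.005,0,0],[-0.004,0,0.088,0,-0.005,0,0],[-0.004,0,0.094,0,-0.005,0,0],[-0.004,0,0.094,0,-0.005,0,0]]'
python3 go.py .6488 .1658 .0755 1.836
```

```text
time_s: 30.4
eef_pos: [0.6494, 0.1644, 0.0796]
eef_rot: [0.0, -0.132, 0.991, -0.001]
wrist_force: [-0.1, -0.6, -1.2]
opening: 0.393
grasp_force: 60.0
now [0.6494 0.1644 0.0796] yaw 1.836 tilt 0.0015 open 0.393 grip 60.0 t 30.40 F [-0.1 -0.6 -1.2]
[0.0002, 0.0015, 0.0041, -0.0014, 0.0007, 0.0001] dist 0.004 rot 0.00 rows>=0.1
```

```bash
python3 jog.py '[[0,0.0015,0.002,0,0,0,0],[0,0.0015,0.0035,0,0,0,0],[0,0.0015,0.005,0,0,0,0],[0,0.0015,0.005,0,0,0,0]]'; python3 go.py
```

```text
time_s: 30.9
eef_pos: [0.6492, 0.1657, 0.0754]
eef_rot: [0.001, -0.132, 0.991, -0.001]
wrist_force: [-2.6, 0.2, 4.6]
opening: 0.392
grasp_force: 60.7
now [0.6492 0.1657 0.0754] yaw 1.836 tilt 0.0017 open 0.392 grip 60.7 t 30.90 F [-2.6  0.2  4.6]
```

Contact came at z 0.0754 where 0.0755 was expected, so it is seated. Release, rise, and check everything by numbers.

```bash
python3 jog.py '[[0,0,0,0,0,0,0.7],[0,0,0,0,0,0,0.7],[0,0,0,0,0,0,0.7],[0,0,-0.05,0,0,0,0.7],[0,0,-0.11,0,0,0,0.7],[0,0,-0.13,0,0,0,0.7],[0,0,-0.13,0,0,0,0.7],[0,0,-0.13,0,0,0,0.7]]'
python3 - <<'E'
from m import *
P=params("wrist"); im=ctrl.camera("wrist"); S=params("scene"); s=ctrl.camera("scene")
for n,X in(("yellow jar",[.5845,.147,.144]),("white jar",[.6463,.165,.144])):
    for nm,Q,I,r in(("wrist",P,im,30),("scene",S,s,10)):
        uv=proj(Q,X)[0]; q=blob(I,uv,r,"white"); x,y,W,H,a=q[1]; cc=(x+W/2-.5,y+(H-W/2 if nm=="wrist" else H/2)-.5)
        print(n,nm,uv.round(1),q[0].round(1),q[1],ray(Q,q[0],.144)[0].round(4),"diam",np.linalg.norm(np.diff(ray(Q,[(x,cc[1]),(x+W,cc[1])],.144),axis=0)).round(4))
uv=proj(P,[.5845,.147,.144])[0]; q=blob(im,uv,22,"yellow"); print("dab",q[0],q[1],ray(P,q[0],.144)[0])
# tier near-end pins (board top at z .095) should not have moved: expect foot-frame x -.07
hsv=cv2.cvtColor(im,cv2.COLOR_BGR2HSV).astype(int); m=((hsv[...,0]>17)&(hsv[...,0]<32)&(hsv[...,1]>90)&(hsv[...,2]>190)).astype(np.uint8)
n,l,st,c=cv2.connectedComponentsWithStats(m)
for i in range(1,n):
    if 15<st[i,4]<150 and 200<c[i,0]<320: print("pin",c[i].round(1),st[i,4],"z.095",ray(P,c[i],.095)[0].round(4),"z.018",ray(P,c[i],.018)[0].round(4))
E
python3 go.py
```

```text
time_s: 31.9
eef_pos: [0.6474, 0.1657, 0.2015]
eef_rot: [-0.002, -0.132, 0.991, -0.001]
wrist_force: [-0.7, 0.5, -0.0]
opening: 0.7
grasp_force: 0.0
yellow jar wrist [256.2 115.2] [255.3 119.2] [ 232   95   47   49 1035] [0.5875 0.1471 0.144 ] diam 0.0349
yellow jar scene [267.1 159. ] [270.8 157.1] [261 149  17  17 176] [0.597  0.1418 0.144 ] diam 0.0488
white jar wrist [257.7 197.6] [256.6 192. ] [ 235  167   44   51 1846] [0.642  0.1629 0.144 ] diam 0.0354
white jar scene [272.1 144.8] [273.1 147.5] [266 141  14  14 152] [0.6372 0.1565 0.144 ] diam 0.0413
dab [255.52794118 119.35735294] [241 102  29  35 680] [0.58753869 0.14729762 0.144     ]
pin [242.4  65.5] 51 z.095 [0.5518 0.1259 0.095 ] z.018 [0.5474 0.1212 0.018 ]
pin [270.6  65.4] 54 z.095 [0.5454 0.1489 0.095 ] z.018 [0.5393 0.1504 0.018 ]
pin [270.1 218.2] 36 z.095 [0.6802 0.1871 0.095 ] z.018 [0.7104 0.1989 0.018 ]
pin [245.8 218.7] 35 z.095 [0.687 0.164 0.095] z.018 [0.719  0.1696 0.018 ]
pin [293.7 297.4] 73 z.095 [0.7629 0.2376 0.095 ] z.018 [0.8154 0.263  0.018 ]
now [0.6472 0.1657 0.2012] yaw 1.836 tilt 0.0046 open 0.699 grip 0.0 t 32.00 F [ 0.7  0.6 -0.7]
```

All four jars and the tier check out. Both upper lids appear at the right height (diameter 35 mm at z 0.144). The tier's pins fit a level board at z 0.095, and the robot is clear.

```bash
python3 -c "
from bench import ctrl
print(ctrl.hand_in())"
```

```text
the job is handed in; nothing more can be done
None
```

The job is handed in at 32 s. Red and blue stand in their foot-board pockets, the tier is fully down over them, and yellow and white stand in their tier pockets. The first grasp on red closed empty because the fingers end about 35 mm short of the stated TCP. I used up my 14 pictures before the two upper jars, so those were checked by contact height and wrist-camera measurement only.

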